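Finish the slide-box pinwheel, then hold the drying oven hatch at its balance

TASK

Get the drying tray ready for the oven: set the loose yellow and blue slide boxes flat into the two free places on the steel tray, so that the four boxes form a pinwheel around the open middle, and let go of them. Then raise the oven's sprung hatch past its balance point, where the spring takes over, without letting it fly open, and ease it back to a few degrees (less than ten) below that point, so that it will shut itself once I have put the tray in. Finish there, still holding the hatch up and steady with the gripper, and leave the other things on the bench where they are.

Things in the scene. Friction and masses are not known exactly. Their poses are not given: they have to be found in the camera images.
- box_a_mid (a point): centre (half-way up) of the yellow slide box, a closed rigid plastic box 100 long (its x) x 38 wide (its y) x 34 tall (its z), about 80 to 170 g, with a white label on its lid; starts loose on the bench, right way up
- box_b_mid (a point): centre (half-way up) of the blue slide box, same size and weight; starts loose, right way up. Yellow and blue may go in either free place, either way round. Best gripped across the 38 mm width about 8 mm off its centre, at the end that will lie beside the tray's open middle, with the fingertips at least 12 mm above its underside: a finger has room in the open middle and above the rim
- tray_mid (a point): middle of the upper face of the floor of the loose 0.9 kg steel tray, 158 square outside, 152 inside; floor 4 thick; rim 3 thick, 8 above the floor (12 above the bench). The four boxes lie inside the rim, each along one side with about 4 mm of play, around an open middle about 66 square. Free places, in tray axes: along the -y side (box long in x) and the -x side (box long in y)
- place_side (a point): centre of a box lying in the free place along the tray's -y side: 21.3 mm to -x, 52.3 mm to -y of tray_mid and 17 mm above the floor; the box's long side goes along tray x, and the open middle lies on its +y side, next to its +x half
- place_near (a point): centre of a box lying in the free place along the tray's -x side: 52.3 mm to -x, 21.3 mm to +y of tray_mid and 17 mm above the floor; the box's long side goes along tray y, and the open middle lies on its +x side, next to its -y half
- box_c_mid (a point): centre of a white slide box (100 x 38 x 34), already in its place along the tray's +y side at tray x +21.3, y +52.3 mm, long side along tray x; it stays there
- box_d_mid (a point): centre of the other white slide box, already in its place along the tray's +x side at tray x +52.3, y -21.3 mm, long side along tray y; it stays there
- hatch_knob (a point): centre of the black ball knob (34 dia, on a 12 dia stem) at the middle of the front edge of the hatch of the cream slide-drying oven (250 deep, 320 wide). Closed, the hatch's top face is 144 above the bench, the knob's centre 37 above that. The hinge line runs along the knob's y axis, 238 behind it (its +x) and 58 below; opening turns the hatch and knob about +y, knob up and back. The oven is fixed
- hatch (a joint): opening angle in rad: 0 shut (the start), 1.35 at the stop. The 1.8 kg hatch is counterbalanced by torsion springs at its hinge. Balance point at 0.70 (40 degrees): below it the hatch sinks shut, above it the spring throws it open. About 2.5 N at the knob lifts it off, under 1 N moves it near the balance point
- oil_bottle: immersion-oil bottle: small amber bottle with black cap, 34 dia, 75 tall, upright; origin at the centre of its underside; leave it alone
- stain_jar: staining jar: square glass jar with violet contents and blue lid, 60 x 60, 94 tall; origin at the centre of its underside; leave it alone
- petri_dish: closed Petri dish, 94 dia, 16 tall; origin at the centre of its underside; leave it alone
- coverslips: green pack of cover glasses, 60 x 30 x 18; origin at the centre of its underside; leave it alone
- marker: marker pen lying down, white with red cap, 130 long, 13 thick; origin at the centre of its underside; leave it alone
- pen_cup: black square pen holder with pens and blue-handled scissors, 75 x 75, cup 90 tall, about 140 tall with its contents; origin at the centre of its underside; leave it alone
Mind the look-alikes: they are no part of the job. Leave any pink or red look-alike of the part that bears box_b_mid alone.

How it is judged:
On the way, in this order (a step that is already met when the one before it is completed fails the run):
1. yellow and blue box both lie flat in the two free places, let go, all four forming the pinwheel, with the hatch still shut (((distance between box_a_mid and place_side below 0.015 m and z of each of box_a_mid, box_b_mid in the frame of tray_mid below 0.0205 m and angle between the x axis of box_a_mid and the x axis of tray_mid, either way round below 0.15 rad and angle between each of box_a_mid, box_b_mid's own z axis and vertical below 0.08 rad and distance between box_b_mid and place_near below 0.015 m and angle between the x axis of box_b_mid and the y axis of tray_mid, either way round below 0.15 rad) or (distance between box_b_mid and place_side below 0.015 m and z of each of box_b_mid, box_a_mid in the frame of tray_mid below 0.0205 m and angle between the x axis of box_b_mid and the x axis of tray_mid, either way round below 0.15 rad and angle between each of box_b_mid, box_a_mid's own z axis and vertical below 0.08 rad and distance between box_a_mid and place_near below 0.015 m and angle between the x axis of box_a_mid and the y axis of tray_mid, either way round below 0.15 rad)) and x of box_c_mid in the frame of tray_mid between 0.0063 and 0.0363 m and y of box_c_mid in the frame of tray_mid between 0.0373 and 0.0673 m and z of each of box_c_mid, box_d_mid in the frame of tray_mid below 0.0205 m and angle between the x axis of box_c_mid and the x axis of tray_mid, either way round below 0.15 rad and x of box_d_mid in the frame of tray_mid between 0.0373 and 0.0673 m and y of box_d_mid in the frame of tray_mid between -0.0363 and -0.0063 m and angle between the x axis of box_d_mid and the y axis of tray_mid, either way round below 0.15 rad and angle between tray_mid's own z axis and vertical below 0.05 rad and contact force between the fingers and box_a below 0.1 N and contact force between the fingers and box_b below 0.1 N and value of joint hatch below 0.1 rad), for 0.2 s.
2. the hatch is raised past its balance point, in the gripper's hold (value of joint hatch above 0.72 rad and contact force between the fingers and hatch above 0.1 N), for 0.1 s.
At the end, for the whole second after the job is handed in: The fingers hold the hatch still, 0.525 to 0.69 rad open (balance 0.70). All four boxes lie flat, right way up, in the tray in the pinwheel, each within 15 mm and 0.15 rad of its place, yellow and blue let go (((distance between box_a_mid and place_side below 0.015 m and z of each of box_a_mid, box_b_mid in the frame of tray_mid below 0.0205 m and angle between the x axis of box_a_mid and the x axis of tray_mid, either way round below 0.15 rad and angle between each of box_a_mid, box_b_mid's own z axis and vertical below 0.08 rad and distance between box_b_mid and place_near below 0.015 m and angle between the x axis of box_b_mid and the y axis of tray_mid, either way round below 0.15 rad) or (distance between box_b_mid and place_side below 0.015 m and z of each of box_b_mid, box_a_mid in the frame of tray_mid below 0.0205 m and angle between the x axis of box_b_mid and the x axis of tray_mid, either way round below 0.15 rad and angle between each of box_b_mid, box_a_mid's own z axis and vertical below 0.08 rad and distance between box_a_mid and place_near below 0.015 m and angle between the x axis of box_a_mid and the y axis of tray_mid, either way round below 0.15 rad)) and x of box_c_mid in the frame of tray_mid between 0.0063 and 0.0363 m and y of box_c_mid in the frame of tray_mid between 0.0373 and 0.0673 m and z of each of box_c_mid, box_d_mid in the frame of tray_mid below 0.0205 m and angle between the x axis of box_c_mid and the x axis of tray_mid, either way round below 0.15 rad and x of box_d_mid in the frame of tray_mid between 0.0373 and 0.0673 m and y of box_d_mid in the frame of tray_mid between -0.0363 and -0.0063 m and angle between the x axis of box_d_mid and the y axis of tray_mid, either way round below 0.15 rad and angle between tray_mid's own z axis and vertical below 0.05 rad and contact force between the fingers and box_a below 0.1 N and contact force between the fingers and box_b below 0.1 N and value of joint hatch between 0.525 and 0.69 rad and velocity of joint hatch between -0.05 and 0.05 rad/s and contact force between the fingers and hatch above 0.15 N); the arm keeps its last pose, push and grip.
It fails at once if the hatch flies open (beyond 1.05 rad) (value of joint hatch above 1.05 rad).
It fails at once if a bystander is moved by more than 30 mm or knocked over (distance of any of oil_bottle, stain_jar, petri_dish, coverslips, marker, pen_cup from where it was at the start of the episode above 0.03 m or angle between any of oil_bottle, stain_jar, petri_dish, coverslips, marker, pen_cup's own z axis and vertical above 0.5 rad).
It also fails if it takes over 70 s, if anything falls off the work surface, if the arm or the gripper's body presses on something with over 40 N, if the wrist force passes 120 N, or if a joint passes its speed limit or range.

ROBOT

A 6-joint arm with a two-finger parallel gripper is mounted at the origin on the work surface. World frame = base frame: x ahead of the robot, y to its left, z up, the work surface at z = 0. Lengths are in m, angles in rad, forces in N, time in s.
With the tool pointing down it reaches from about 0.375 to 0.975 m from the base axis. Payload 3.8 kg.
Tool frame: the origin (TCP) lies where the fingers leave the gripper's body, on its centre line; the fingertips stand 73 mm ahead of it and the grasp point (between the pads) lies 54 mm ahead of it; z points along the fingers, y is the line along which they close (so a half turn about z gives the same grasp; the last joint's range is limited). The gripper opens to 85 mm and grips with 20 to 120 N. Pads are 22 mm wide; open, the fingers measure 114 mm over their backs; the gripper's body (76 mm by 85 mm) begins 54 mm behind the grasp point. The pads swing forward as they close: fully open they stand 13 mm farther back than shut.
Start: joints at [-1.293, 0.264, 1.604, -0, 1.274, -0.037], TCP at [0.209, -0.642, 0.304] pointing down, gripper open.
Joint ranges: [-2.63, 2.63], [-0.94, 2.18], [0.31, 2.57], [-1.31, 4.45], [0, 2.66], [-2.55, 2.55]. Speed limits (rad/s): [2.57, 2.57, 3.14, 3.14, 3.14, 3.14].

INTERFACE

Orientations are given as a rotation vector (axis times angle).
In Python, from workcell import read_state, viewer, bot gives the robot as it stands.
- The arm moves only by the tool jog_arm, never from a script. Its argument "increments" is a list that holds one entry, the list of rows, each a list of 7 numbers: the shift along the tool's x, y, z in units of 30 mm (1.0 is 30 mm), then the turn, a rotation vector about the tool's x, y, z in units of 6 degrees (1.0 is 6 degrees), then the opening, from -1 (shut) to 1 (fully open). A call has exactly 5 rows; each row shifts and turns the commanded pose from where the row before left it, along the tool's axes as they then stand; what a row does not reach is not made up. A row lasts 1/12 s, in which the tool goes at most 41.7 mm and 7.16 degrees, less where a joint would pass 70% of its speed; a pose out of reach is approached as far as the arm can. A call is refused whole if a number of a shift passes 1 or a number of a turn 1, either way. A call with a gripper value outside its range is refused whole. The fingers move at their own pace and stop on an object; "force" is the grip in N (left out, the last holds). Time passes only in rows, so rows that do not move let the fingers close, or fill a call up. It gives the time, the measured TCP pose, the force, the opening and the grip force at its end, in the units of the state.
- read_state(): the state, without advancing time (a new reading comes with each control period).
- viewer.read_camera(name): name is "scene" or "top" or "wrist"; returns (picture, depth): 400x640x3 uint8, blue, green, red; 400x640 float32, m along the optical axis (not along the pixel's ray), 0 where there is no reading.
- viewer.camera_params(name): a dict with "fx", "fy", "cx", "cy" (pixels), "R" (3x3) and "t" (3): a world point X has camera coordinates R X + t; the wrist camera has in their place "hand_eye" (4x4, takes a point from camera to tool coordinates, whose origin is the TCP and whose axes are the flange's). Camera axes: x right, y down, z forward; pixel columns grow to the right and rows downward; lengths in m; the calibration is good to about 2 mm. A picture is of the moment at which its call begins: read the wrist's pose just before it. camera_params takes no time and is no camera call.
- bot.finish_job(): hands the job in; it is judged then, once.
The state is a dict: "time": time; "q": joint angles; "joint_vel": joint speeds; "joint_torque": joint torques, N m; "tool_pos": TCP position; "tcp_rot": TCP orientation; "wrist_force": force on the tool from outside, world axes, zero at the start; "torque": the same for the moment, N m; "width": opening from 0.0 (shut) to 1.0 (fully open); "grip_force": force on a finger pad.
Only numpy, scipy, OpenCV 4.12 (cv2) and the standard library are available. Lean on these libraries where they do the work, as an engineer would, in place of code of your own. Each camera call takes 0.05 s, during which the arm holds its last target. There are 200 camera calls.

## Working session

There is one attempt and no reset: what is moved stays moved. The work goes in short steps, Python scripts to look and compute and a tool call to move; the robot and the scene stay as the last step left them, time stands still between calls to the robot, and variables do not carry over. Pictures are saved under pics/ and viewed, at most 10 in all, crops included, and the job is handed in when it is done.

Besides the shell and the picture viewer there is one more tool, called after "Call:" as a command line: name --argument value ..., lists and objects as JSON in quotes. jog_arm: Moves the arm, as the interface text tells. Its arguments: {"type":"object","properties":{"increments":{"type":"array","items":{"type":"array","items":{"type":"array","items":{"type":"number"}}}},"force":{"type":"number"}},"required":["increments"]}

```bash
ls; mkdir -p pics
python3 - <<'E'
from workcell import read_state, viewer, bot
import cv2, numpy as np
s=read_state(); print({k:np.round(v,3).tolist() for k,v in s.items()})
for n in("scene","top"):
    im,d=viewer.read_camera(n); cv2.imwrite(f"pics/{n}0.png",im); np.save(f"pics/{n}0.npy",d)
    p=viewer.camera_params(n); print(n,{k:np.round(v,3).tolist() for k,v in p.items()})
print(viewer.camera_params("wrist"))
E
```

```text
pics
{'time': 0.0, 'q': [-1.293, 0.265, 1.605, 0.0, 1.274, -0.037], 'joint_vel': [-0.0, 0.0, -0.0, 0.001, -0.0, -0.001], 'joint_torque': [0.002, -51.512, -36.731, -0.0, 0.013, -0.0], 'tool_pos': [0.209, -0.641, 0.303], 'tcp_rot': [-3.101, -0.492, 0.0], 'wrist_force': [-0.188, -0.123, -0.455], 'torque': [-0.029, -0.008, -0.033], 'grip_force': 0.0, 'width': 1.0}
scene {'fx': 415.923, 'fy': 415.923, 'cx': 319.8, 'cy': 202.964, 'R': [[-0.844, 0.536, -0.019], [0.433, 0.66, -0.613], [-0.316, -0.526, -0.79]], 't': [0.55, -0.107, 1.305]}
top {'fx': 419.279, 'fy': 419.279, 'cx': 316.976, 'cy': 201.281, 'R': [[-0.012, -1.0, 0.015], [-0.984, 0.009, -0.18], [0.18, -0.017, -0.984]], 't': [-0.104, 0.571, 1.078]}
{'fx': 316.47836540242344, 'fy': 316.47836540242344, 'cx': 320.49142103472, 'cy': 201.68365947334098, 'hand_eye': array([[ 1.77280191e-04, -9.51857027e-01, -3.06542279e-01,
         7.93085628e-02],
       [ 9.99999930e-01,  2.69683386e-04, -2.59082849e-04,
        -5.67163360e-05],
       [ 3.29279190e-04, -3.06542212e-01,  9.51857008e-01,
        -7.04674592e-02],
       [ 0.00000000e+00,  0.00000000e+00,  0.00000000e+00,
         1.00000000e+00]])}
```

View pics/top0.png

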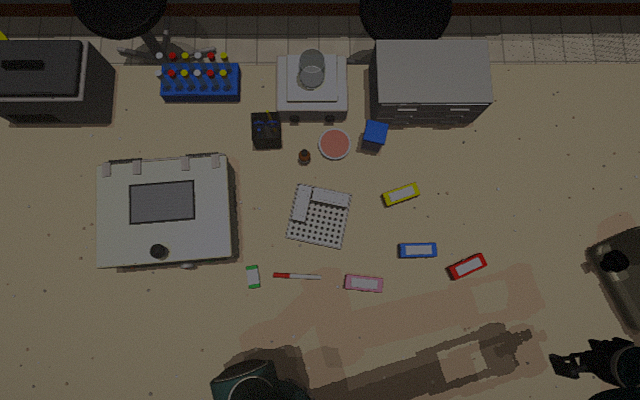

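View pics/scene0.png

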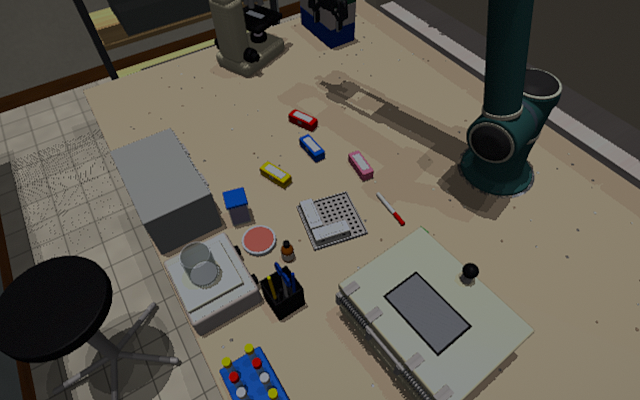

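Candidates (top view): yellow slide box at (401,194), blue slide box at (417,250). Look-alikes: pink (364,283), red (467,266), and the blue jar lid (375,135) with the tube rack (200,82). I choose (401,194) and (417,250). The tray is at (320,215), with free places on its right and lower sides, and the knob is at (159,251).

```bash
cat > h.py <<'E'
import cv2, numpy as np
from scipy.spatial.transform import Rotation as Ro
from workcell import read_state, viewer, bot
def cam(n):
    p=viewer.camera_params(n)
    if n=="wrist":
        s=read_state(); T=np.eye(4); T[:3,:3]=Ro.from_rotvec(s["tcp_rot"]).as_matrix(); T[:3,3]=s["tool_pos"]
        M=T@p["hand_eye"]; R=M[:3,:3]; o=M[:3,3]
    else: R=np.array(p["R"]).T; o=-R@np.array(p["t"])
    im,d=viewer.read_camera(n); return im,d,(p,R,o)
def onplane(uv,c,z):
    p,R,o=c; uv=np.atleast_2d(uv).astype(float)
    r=np.c_[(uv[:,0]-p["cx"])/p["fx"],(uv[:,1]-p["cy"])/p["fy"],np.ones(len(uv))]@R.T
    return o+r*((z-o[2])/r[:,2])[:,None]
def cloud(d,c):
    p,R,o=c; v,u=np.mgrid[:d.shape[0],:d.shape[1]]
    return np.dstack([(u-p["cx"])/p["fx"]*d,(v-p["cy"])/p["fy"]*d,d])@R.T+o
def rect(pts):
    (x,y),(a,b),t=cv2.minAreaRect((pts[:,:2]*1000).astype(np.float32))
    if a<b: a,b,t=b,a,t+90
    return np.round([x,y,a,b,(t+90)%180-90],1)
def masks(im):
    h=cv2.cvtColor(im,cv2.COLOR_BGR2HSV); H,S,V=cv2.split(h)
    return dict(yellow=(H>22)&(H<35)&(S>150)&(V>70),blue=(H>100)&(H<120)&(S>130)&(V>50))
def blobs(m,amin):
    n,l,st,ce=cv2.connectedComponentsWithStats(m.astype(np.uint8))
    return [(l==i) for i in range(1,n) if st[i,4]>=amin]
E
python3 - <<'E'
from h import *
im,d,c=cam("top"); P=cloud(d,c)
for k,m in masks(im).items():
    for b in blobs(m,40):
        b=cv2.morphologyEx(b.astype(np.uint8),cv2.MORPH_CLOSE,np.ones((9,9)))>0
        v,u=np.nonzero(b); z=P[b][:,2]
        t=b&(P[:,:,2]>0.028)&(P[:,:,2]<0.045); q=P[t]
        print(k,u.mean().round(),v.mean().round(),len(u),np.percentile(z,[5,50,95]).round(3), rect(q) if len(q)>20 else '', q.mean(0).round(3) if len(q) else '')
# tray region
reg=np.zeros(d.shape,bool); reg[178:255,278:358]=1
t=reg&(P[:,:,2]>0.03)&(P[:,:,2]<0.055)
for b in blobs(t,100): print("white",rect(P[b]),np.median(P[b][:,2]))
g=cv2.cvtColor(im,cv2.COLOR_BGR2HSV)
t=reg&(P[:,:,2]>0.0)&(P[:,:,2]<0.06)&(g[:,:,1]<45)&(g[:,:,2]>60)
for b in blobs(cv2.morphologyEx(t.astype(np.uint8),cv2.MORPH_CLOSE,np.ones((3,3))),500): print("tray",rect(P[b]))
# knob
reg[:]=0; reg[235:268,140:180]=1; t=reg&(P[:,:,2]>0.165)
q=P[t]; print("knob",len(q),q.mean(0),q.min(0),q.max(0))
reg[:]=0; reg[150:270,90:240]=1; t=reg&(P[:,:,2]>0.13)&(P[:,:,2]<0.155); print("oven",rect(P[t]),np.median(P[t][:,2]))
o=np.vstack([im[150:300,270:490]]); cv2.imwrite("pics/crop.png",cv2.resize(o,None,fx=3.5,fy=3.5,interpolation=cv2.INTER_CUBIC))
E
```

```text
yellow 2.0 36.0 42 [-0.747 -0.331 -0.323]  
yellow 401.0 194.0 470 [0.03  0.034 0.038] [ 592.9 -341.4   98.6   37.2  -71.2] [ 0.593 -0.342  0.034]
blue 199.0 79.0 2518 [0.047 0.052 0.132] [927.8 202.5 182.6  97.9 -87.2] [0.93  0.156 0.042]
blue 375.0 132.0 454 [0.09  0.094 0.097]  [ 0.806 -0.282  0.03 ]
blue 417.0 250.0 246 [0.03  0.034 0.037] [ 438.7 -380.4   99.4   35.3   89.4] [ 0.438 -0.379  0.034]
white [569.  -66.7 100.   39.1 -13.2] 0.03799288972168258
white [ 584.3 -144.6   99.4   38.1   77.4] 0.03776185188577186
tray [ 494.2 -104.6  254.9  159.8  -12.7]
knob 182 [0.43091068 0.2557363  0.20788857] [ 0.36681791 -0.09015352  0.17636296] [0.44840449 0.28184252 1.1643945 ]
oven [542.1 273.5 326.8 269.7 -85.7] 0.14436751292551153
```

View pics/crop.png

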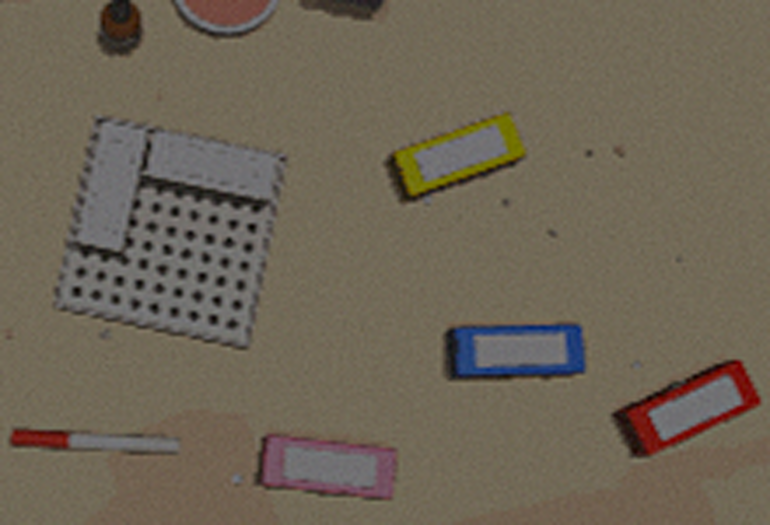

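```bash
cat >> h.py <<'E'
def yaw(s):
    X=Ro.from_rotvec(s["tcp_rot"]).as_matrix(); return np.degrees(np.arctan2(X[1,0],X[0,0]))
def plan(x,y,z,psi,n,start=None):
    "constant tool-frame row, n times, from the present (or given) upright pose in mm,deg; returns row"
    s=read_state(); p=np.array(s["tool_pos"])*1000; a=yaw(s)
    if start is not None: p,a=np.array(start[:3],float),start[3]
    dth=(psi-a+180)%360-180 if abs(psi-a)>180 else psi-a
    rz=lambda t:np.exp(1j*np.radians(t))
    S=sum(rz(a+k*dth/n)*1 for k in range(n))
    # tool (dx,dy) -> world complex: rz*(dx - i dy)
    w=(x-p[0]+1j*(y-p[1]))/S
    r=np.array([w.real/30,-w.imag/30,-(z-p[2])/n/30,0,0,-dth/n/6])
    print("from",p.round(1),round(a,1),"rows",n,r.round(3)); return r
E
python3 -c "
from h import *
plan(595.5,-349,210,109,20)"
```

```text
from [ 208.9 -641.4  302.8] 18.0 rows 20 [ 0.821  0.368  0.155  0.     0.    -0.758]
```

Call:
jog_arm --increments '[[[0.82,0.37,0.155,0,0,-0.76,1],[0.82,0.37,0.155,0,0,-0.76,1],[0.82,0.37,0.155,0,0,-0.76,1],[0.82,0.37,0.155,0,0,-0.76,1],[0.82,0.37,0.155,0,0,-0.76,1]]]' --force 40

```text
time: 0.57
tool_pos: [0.3439, -0.6351, 0.2797]
tcp_rot: [-2.942, -1.101, 0.0]
wrist_force: [-0.7, -0.3, 0.4]
width: 1.002
grip_force: 0.0
```

Call:
jog_arm --increments '[[[0.82,0.37,0.155,0,0,-0.76,1],[0.82,0.37,0.155,0,0,-0.76,1],[0.82,0.37,0.155,0,0,-0.76,1],[0.82,0.37,0.155,0,0,-0.76,1],[0.82,0.37,0.155,0,0,-0.76,1]]]'

```text
time: 0.98
tool_pos: [0.4649, -0.5764, 0.2564]
tcp_rot: [-2.666, -1.661, 0.0]
wrist_force: [0.4, 0.3, 1.6]
width: 1.0
grip_force: 0.0
```

Call:
jog_arm --increments '[[[0.82,0.37,0.155,0,0,-0.76,1],[0.82,0.37,0.155,0,0,-0.76,1],[0.82,0.37,0.155,0,0,-0.76,1],[0.82,0.37,0.155,0,0,-0.76,1],[0.82,0.37,0.155,0,0,-0.76,1]]]'

```text
time: 1.4
tool_pos: [0.5535, -0.4756, 0.2332]
tcp_rot: [-2.285, -2.155, 0.0]
wrist_force: [0.2, -0.1, -0.2]
width: 1.001
grip_force: 0.0
```

Call:
jog_arm --increments '[[[0.82,0.37,0.155,0,0,-0.76,1],[0.82,0.37,0.155,0,0,-0.76,1],[0.82,0.37,0.155,0,0,-0.76,1],[0.82,0.37,0.155,0,0,-0.76,1],[0.82,0.37,0.155,0,0,-0.76,1]]]'

```text
time: 1.82
tool_pos: [0.5961, -0.3482, 0.2101]
tcp_rot: [-1.814, -2.565, -0.0]
wrist_force: [1.2, -0.4, 0.1]
width: 1.001
grip_force: 0.0
```

Accurate tracking. Wrist look at yellow.

```bash
cat >> h.py <<'E'
def measure(color,z=0.034,save=None):
    im,d,c=cam("wrist")
    if save: cv2.imwrite(save,im)
    m=masks(im)[color]; b=max(blobs(m,200),key=np.sum).astype(np.uint8)
    b=cv2.morphologyEx(b,cv2.MORPH_CLOSE,np.ones((5,5)))
    P=cloud(d,c); f=cv2.findContours(b,cv2.RETR_EXTERNAL,cv2.CHAIN_APPROX_NONE)[0]; f=max(f,key=cv2.contourArea)
    F=np.zeros_like(b); cv2.drawContours(F,[f],-1,1,-1); t=(F>0)&(P[:,:,2]>z-.006)&(P[:,:,2]<z+.008)
    f2=max(cv2.findContours(t.astype(np.uint8),cv2.RETR_EXTERNAL,cv2.CHAIN_APPROX_NONE)[0],key=cv2.contourArea)
    print(color,"plane",rect(onplane(f2[:,0],c,z)),"depth",rect(P[t]),"z",np.median(P[t][:,2]).round(4),"yaw",yaw(read_state()).round(2))
E
python3 -c "
from h import *
measure('yellow',save='pics/wy.png')"
```

```text
yellow plane [ 592.5 -334.8   81.2   36.3  -70.5] depth [ 592.6 -334.7   80.9   36.5  -70.3] z 0.0342 yaw 109.81
```

View pics/wy.png

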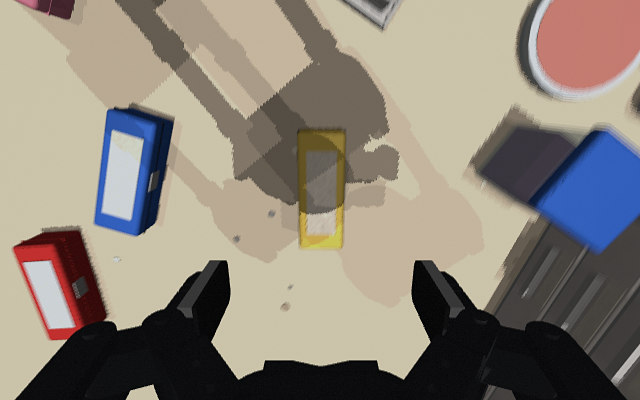

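```bash
sed -i 's/(S>150)&(V>70)/(S>80)\&(V>50)/' h.py
python3 -c "
from h import *
measure('yellow'); measure('blue')
r=plan(595.5,-349,89,109.6,8)"
```

```text
yellow plane [ 594.7 -343.2   99.1   37.4  -70.8] depth [ 594.8 -343.6   99.3   37.8  -70.8] z 0.0342 yaw 109.53
blue plane [ 814.3 -312.     0.     0.     0. ] depth [ 8.079e+02 -3.105e+02  1.200e+00  6.000e-01 -9.000e-01] z 0.0358 yaw 109.39
from [ 595.7 -347.3  209.7] 109.4 rows 8 [-0.007 -0.003  0.503  0.     0.    -0.004]
```

Call:
jog_arm --increments '[[[-0.03,0,0.8,0,0,0,1],[-0.03,0,0.8,0,0,0,1],[-0.03,0,0.8,0,0,0,1],[-0.03,0,0.8,0,0,0,1],[-0.02,0,0.8,0,0,0,1]]]' --force 40

```text
time: 2.38
tool_pos: [0.5969, -0.3551, 0.0901]
tcp_rot: [1.821, 2.559, -0.001]
wrist_force: [0.0, -0.0, -0.9]
width: 1.003
grip_force: 0.0
```

Call:
jog_arm --increments '[[[0,0,0,0,0,0,-1],[0,0,0,0,0,0,-1],[0,0,0,0,0,0,-1],[0,0,0,0,0,0,-1],[0,0,0,0,0,0,-1]]]'

```text
time: 2.8
tool_pos: [0.5986, -0.3548, 0.0937]
tcp_rot: [1.817, 2.557, 0.0]
wrist_force: [-0.5, 0.7, -2.0]
width: 0.434
grip_force: 40.8
```

Call:
jog_arm --increments '[[[0,0,0,0,0,0,-1],[0,0,0,0,0,0,-1],[0,0,0,0,0,0,-1],[0,0,0,0,0,0,-1],[0,0,0,0,0,0,-1]]]'

```text
time: 3.22
tool_pos: [0.5985, -0.3547, 0.0936]
tcp_rot: [1.816, 2.558, -0.0]
wrist_force: [0.2, -1.6, 5.8]
width: 0.435
grip_force: 41.7
```

Call:
jog_arm --increments '[[[0,0,-0.7,0,0,0,-1],[0,0,-0.7,0,0,0,-1],[0,0,-0.7,0,0,0,-1],[0,0,-0.7,0,0,0,-1],[0,0,-0.7,0,0,0,-1]]]'

```text
time: 3.63
tool_pos: [0.5967, -0.3531, 0.1965]
tcp_rot: [-1.818, -2.561, -0.0]
wrist_force: [0.9, -0.2, -1.0]
width: 0.433
grip_force: 40.8
```

```bash
python3 -c "
from h import *
s=read_state();print(s['width'],s['grip_force'],s['wrist_force'])
plan(516.5,-161.3,200,167,10)"
```

```text
0.43309352808748514 40.835976004600525 [ 0.87127523 -0.23680183 -1.01625028]
from [ 596.7 -353.1  196.5] 109.2 rows 10 [ 0.668  0.277 -0.012  0.     0.    -0.963]
```

Call:
jog_arm --increments '[[[0.67,0.28,0,0,0,-0.96,-1],[0.67,0.28,0,0,0,-0.96,-1],[0.67,0.28,0,0,0,-0.96,-1],[0.67,0.28,0,0,0,-0.96,-1],[0.67,0.28,0,0,0,-0.96,-1]]]'

```text
time: 4.05
tool_pos: [0.5816, -0.2455, 0.1957]
tcp_rot: [-1.117, -2.936, -0.0]
wrist_force: [-0.1, 0.5, -1.4]
width: 0.436
grip_force: 40.8
```

Call:
jog_arm --increments '[[[0.67,0.28,0,0,0,-0.96,-1],[0.67,0.28,0,0,0,-0.96,-1],[0.67,0.28,0,0,0,-0.96,-1],[0.67,0.28,0,0,0,-0.96,-1],[0.67,0.28,0,0,0,-0.96,-1]]]'

```text
time: 4.47
tool_pos: [0.5164, -0.1593, 0.1957]
tcp_rot: [-0.351, -3.121, -0.001]
wrist_force: [0.6, 0.7, -1.4]
width: 0.43
grip_force: 40.8
```

Run:
```python
from h import *
im,d,c=cam("wrist"); s=read_state(); print(np.round(s["tool_pos"],4),yaw(s))
cv2.imwrite("pics/t1.png",im); P=cloud(d,c); np.save("pics/P.npy",P)
t=(P[:,:,2]>0.032)&(P[:,:,2]<0.044)
for b in blobs(cv2.erode(t.astype(np.uint8),np.ones((3,3))),800): print("lid",[x.mean().round() for x in np.nonzero(b)],b.sum(),rect(P[b]),np.median(P[b][:,2]).round(4))
t=(P[:,:,2]>0.001)&(P[:,:,2]<0.008)
# held box top
for k,m in masks(im).items():
    for b in blobs(m,400):
        q=P[b]; print(k,[x.mean().round() for x in np.nonzero(b)],rect(q),np.percentile(q[:,2],[10,50,90]).round(4))
```

```text
[ 0.5127 -0.1568  0.1947] 167.4496589122413
lid [np.float64(13.0), np.float64(148.0)] 3772 [ 366.1 -234.4   98.8   18.9   77.7] 0.0345
lid [np.float64(168.0), np.float64(33.0)] 3335 [ 439.8 -365.3   66.5   35.7  -89.1] 0.0345
lid [np.float64(240.0), np.float64(445.0)] 5077 [570.2 -69.8  98.4  36.9 -12.7] 0.0385
yellow [np.float64(170.0), np.float64(318.0)] [ 489.4 -141.9   81.7   53.4   32.7] [0.1349 0.1364 0.1373]
yellow [np.float64(275.0), np.float64(287.0)] [ 484.6 -163.4   97.8   10.   -20.5] [0.1354 0.1363 0.1371]
yellow [np.float64(334.0), np.float64(323.0)] [ 555.9 -183.7  238.    69.6   -5.8] [0.1356 0.1364 0.137 ]
blue [np.float64(153.0), np.float64(88.0)] [ 431.  -239.4  193.4   35.9  -85. ] [0.0048 0.012  0.0188]
blue [np.float64(164.0), np.float64(50.0)] [ 437.3 -288.1  292.5   37.5  -87.6] [0.0278 0.0339 0.035 ]
```

View pics/t1.png

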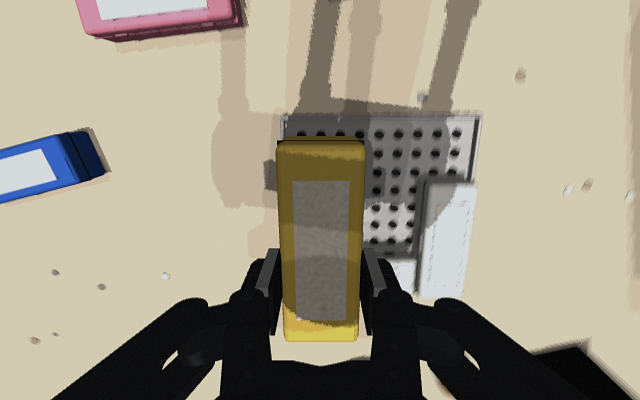

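Run:
```python
from h import *
im,d,c=cam("wrist"); s=read_state(); tp=np.array(s["tool_pos"]); print(tp.round(4),yaw(s))
P=cloud(d,c); R=Ro.from_rotvec(s["tcp_rot"]).as_matrix()
t=(P[:,:,2]>0.032)&(P[:,:,2]<0.044)
for b in blobs(cv2.erode(t.astype(np.uint8),np.ones((3,3))),4000): print("lid",b.sum(),rect(P[b]),np.median(P[b][:,2]).round(4))
t=(np.abs(P[:,:,2]-.1364)<.004); t[:,:270]=0; t[:,375:]=0
b=max(blobs(cv2.erode(t.astype(np.uint8),np.ones((3,3))),1000),key=np.sum); 
q=(P[b]-tp)@R; print("held in tool",rect(q),q.min(0).round(4),q.max(0).round(4))
q2=onplane([(283.5,114.5),(480.5,114.5)],c,.012); print(q2.round(4))
z=cv2.resize(im[95:200,260:500],None,fx=3.3,fy=3.3,interpolation=cv2.INTER_CUBIC); cv2.imwrite("pics/t2.png",z)
```

```text
[ 0.5141 -0.1581  0.1949] 167.029548729837
lid 4813 [ 361.6 -233.6   98.5   23.    80.8] 0.0346
lid 4769 [569.4 -69.6  97.1  36.8 -12.8] 0.0385
held in tool [13.3  2.1 98.5 46.9 -0.1] [-0.036  -0.0213  0.0549] [0.0626 0.0256 0.0627]
[[ 0.44   -0.169   0.012 ]
 [ 0.4731 -0.0202  0.012 ]]
```

View pics/t2.png

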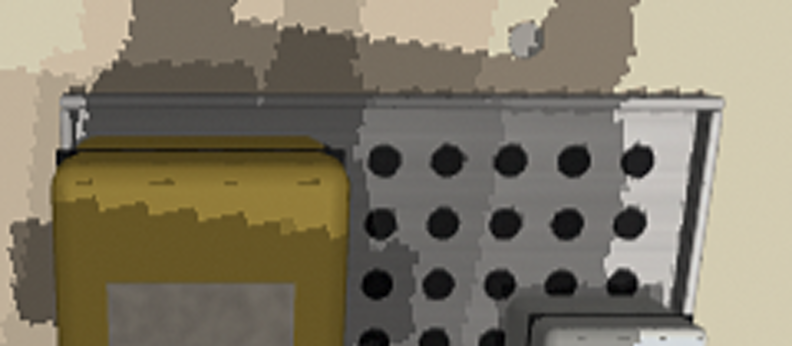

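Run:
```python
from h import *
im,d,c=cam("wrist"); s=read_state(); print(np.round(s["tool_pos"],4),yaw(s))
q=onplane([(279.1,124.4),(478.8,124.6)],c,.012)[:,:2]*1000; print(q.round(1),np.linalg.norm(q[1]-q[0]))
e=(q[1]-q[0])/np.linalg.norm(q[1]-q[0]); print("tray yaw",np.degrees(np.arctan2(e[1],e[0]))-90)
m=q.mean(0)+79*np.array([e[1],-e[0]]); print("tray",m.round(1))
```

```text
[ 0.5158 -0.1593  0.1955] 166.8674772512429
[[ 448.2 -175.4]
 [ 483.3  -23.4]] 155.95111045878417
tray yaw -13.021190849581316
tray [ 542.7 -117.2]
```

Call:
jog_arm --increments '[[[-0.03,-0.03,0.5,0,0,0,-1],[-0.03,-0.03,0.5,0,0,0,-1],[-0.03,-0.02,0.5,0,0,0,-1],[-0.02,-0.02,0.5,0,0,0,-1],[-0.02,-0.02,0.5,0,0,0,-1]]]'

```text
time: 5.03
tool_pos: [0.5212, -0.1658, 0.1205]
tcp_rot: [0.363, 3.119, -0.001]
wrist_force: [1.2, 0.0, -2.4]
width: 0.43
grip_force: 40.9
```

Call:
jog_arm --increments '[[[0,0,0.15,0,0,0,-1],[0,0,0.15,0,0,0,-1],[0,0,0.15,0,0,0,-1],[0,0,0.1,0,0,0,-1],[0,0,0.1,0,0,0,-1]]]'

```text
time: 5.45
tool_pos: [0.5208, -0.1653, 0.1018]
tcp_rot: [0.36, 3.12, -0.001]
wrist_force: [0.5, 1.0, -0.8]
width: 0.435
grip_force: 40.8
```

Call:
jog_arm --increments '[[[0,0,0.06,0,0,0,-1],[0,0,0,0,0,0,-1],[0,0,0,0,0,0,-1],[0,0,0,0,0,0,-1],[0,0,0,0,0,0,-1]]]'

```text
time: 5.87
tool_pos: [0.5205, -0.1651, 0.1]
tcp_rot: [0.36, 3.12, -0.0]
wrist_force: [-0.7, 0.5, -1.5]
width: 0.434
grip_force: 40.8
```

Call:
jog_arm --increments '[[[0.07,0.05,0,0,0,0,-1],[0,0,0.04,0,0,0,-1],[0,0,0.04,0,0,0,-1],[0,0,0.02,0,0,0,-1],[0,0,0,0,0,0,-1]]]'

```text
time: 6.28
tool_pos: [0.5185, -0.1629, 0.0976]
tcp_rot: [-0.36, -3.12, -0.0]
wrist_force: [-3.7, 1.8, 7.7]
width: 0.431
grip_force: 41.8
```

Run:
```python
from h import *
s=read_state(); print(np.round(s["tool_pos"],4),yaw(s),s["wrist_force"])
im,d,c=cam("wrist"); cv2.imwrite("pics/t3.png",im)
```

```text
[ 0.5185 -0.1629  0.0976] 166.84187173429635 [-3.71799076  1.84076227  7.69081604]
```

View pics/t3.png

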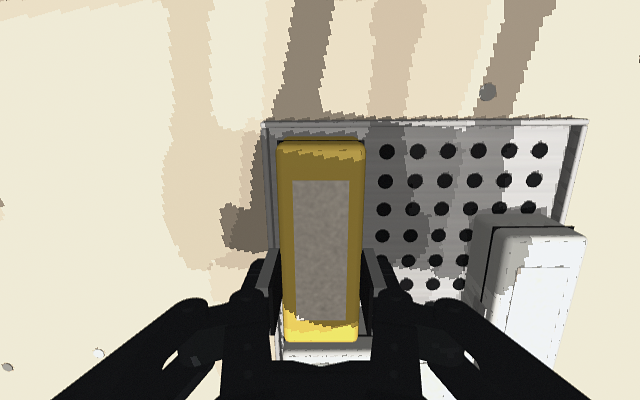

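Call:
jog_arm --increments '[[[0,0,0,0,0,0,1],[0,0,0,0,0,0,1],[0,0,0,0,0,0,1],[0,0,0,0,0,0,1],[0,0,0,0,0,0,1]]]'

```text
time: 6.75
tool_pos: [0.5185, -0.1631, 0.0965]
tcp_rot: [-0.36, -3.121, -0.0]
wrist_force: [1.0, 0.0, 0.0]
width: 1.004
grip_force: 0.0
```

Call:
jog_arm --increments '[[[0,0,-0.3,0,0,0,1],[0,0,-0.6,0,0,0,1],[0,0,-0.9,0,0,0,1],[0,0,-0.9,0,0,0,1],[0,0,-0.9,0,0,0,1]]]'

```text
time: 7.17
tool_pos: [0.5182, -0.163, 0.206]
tcp_rot: [-0.36, -3.12, -0.0]
wrist_force: [-0.3, -0.4, -0.2]
width: 0.999
grip_force: 0.0
```

Run:
```python
from h import *
im,d,c=cam("wrist"); s=read_state(); print(np.round(s["tool_pos"],4),yaw(s))
measure("yellow",z=.038)
P=cloud(d,c); t=(P[:,:,2]>0.032)&(P[:,:,2]<0.044)
for b in blobs(cv2.erode(t.astype(np.uint8),np.ones((3,3))),2500): print("lid",b.sum(),[x.mean().round() for x in np.nonzero(b)],rect(P[b]),np.median(P[b][:,2]).round(4))
plan(438.7,-388.4,205,89.4,15)
```

```text
[ 0.5216 -0.1641  0.2126] 166.83903282092493
yellow plane [ 501.4 -158.5   86.3   37.5  -13.2] depth [ 501.3 -158.4   85.9   37.9  -13. ] z 0.0383 yaw 166.84
lid 3480 [np.float64(13.0), np.float64(158.0)] [ 365.8 -234.4   98.7   19.9   77.4] 0.0345
lid 5390 [np.float64(184.0), np.float64(320.0)] [ 506.8 -159.6   97.    36.5  -13.1] 0.0385
lid 3919 [np.float64(166.0), np.float64(41.0)] [ 439.8 -372.9   81.1   35.6  -89. ] 0.0345
lid 3907 [np.float64(222.0), np.float64(447.0)] [566.7 -69.1  90.8  36.8 -12.5] 0.0385
lid 4326 [np.float64(271.0), np.float64(355.0)] [ 585.1 -147.8   97.    36.9   76.8] 0.0385
from [ 521.9 -164.3  210.9] 166.8 rows 15 [-0.278 -0.502  0.013  0.     0.     0.86 ]
```

Call:
jog_arm --increments '[[[-0.28,-0.5,0,0,0,0.86,1],[-0.28,-0.5,0,0,0,0.86,1],[-0.28,-0.5,0,0,0,0.86,1],[-0.28,-0.5,0,0,0,0.86,1],[-0.28,-0.5,0,0,0,0.86,1]]]'

```text
time: 7.68
tool_pos: [0.527, -0.2485, 0.2042]
tcp_rot: [-1.054, -2.959, -0.0]
wrist_force: [0.5, -0.4, 0.1]
width: 0.997
grip_force: 0.0
```

Call:
jog_arm --increments '[[[-0.28,-0.5,0,0,0,0.86,1],[-0.28,-0.5,0,0,0,0.86,1],[-0.28,-0.5,0,0,0,0.86,1],[-0.28,-0.5,0,0,0,0.86,1],[-0.28,-0.5,0,0,0,0.86,1]]]'

```text
time: 8.1
tool_pos: [0.4974, -0.3287, 0.2041]
tcp_rot: [-1.688, -2.649, -0.0]
wrist_force: [-0.1, -1.1, 0.1]
width: 1.0
grip_force: 0.0
```

Call:
jog_arm --increments '[[[-0.28,-0.5,0,0,0,0.86,1],[-0.28,-0.5,0,0,0,0.86,1],[-0.28,-0.5,0,0,0,0.86,1],[-0.28,-0.5,0,0,0,0.86,1],[-0.28,-0.5,0,0,0,0.86,1]]]'

```text
time: 8.52
tool_pos: [0.4359, -0.3879, 0.2041]
tcp_rot: [-2.237, -2.205, 0.0]
wrist_force: [-0.4, -0.9, 0.4]
width: 1.004
grip_force: 0.0
```

Call:
jog_arm --increments '[[[0,0,0,0,0,0,1],[0,0,0,0,0,0,1],[0,0,0,0,0,0,1],[0,0,0,0,0,0,1],[0,0,0,0,0,0,1]]]'

```text
time: 8.93
tool_pos: [0.4373, -0.3869, 0.2045]
tcp_rot: [-2.23, -2.212, -0.0]
wrist_force: [0.8, 0.3, -0.1]
width: 0.998
grip_force: 0.0
```

Run:
```python
from h import *
im,d,c=cam("wrist"); s=read_state(); print(np.round(s["tool_pos"],4),yaw(s)); P=cloud(d,c)
t=(P[:,:,2]>0.029)&(P[:,:,2]<0.040)
for b in blobs(cv2.erode(t.astype(np.uint8),np.ones((3,3))),2500): print("lid",b.sum(),[x.mean().round() for x in np.nonzero(b)],rect(P[b]),im[b].mean(0).round())
```

```text
[ 0.4373 -0.3869  0.2045] 89.52321446582054
lid 3243 [np.float64(30.0), np.float64(192.0)] [ 350.7 -261.8   40.4   37.    83.1] [155. 147. 184.]
lid 5126 [np.float64(192.0), np.float64(323.0)] [ 439.9 -381.9   97.8   35.6  -89.1] [109.  87.  75.]
lid 2869 [np.float64(324.0), np.float64(271.0)] [ 394.5 -511.1   93.4   36.   -66.9] [122. 121. 178.]
```

Call:
jog_arm --increments '[[[-0.03,0.02,0.75,0,0,-0.04,1],[-0.03,0.02,0.75,0,0,-0.04,1],[-0.03,0.02,0.75,0,0,-0.04,1],[-0.02,0.02,0.75,0,0,-0.03,1],[-0.02,0.01,0.75,0,0,-0.03,1]]]'

```text
time: 9.4
tool_pos: [0.44, -0.391, 0.0913]
tcp_rot: [2.209, 2.233, 0.0]
wrist_force: [-0.1, -0.3, -0.2]
width: 1.0
grip_force: 0.0
```

Call:
jog_arm --increments '[[[0,0,0,0,0,0,-1],[0,0,0,0,0,0,-1],[0,0,0,0,0,0,-1],[0,0,0,0,0,0,-1],[0,0,0,0,0,0,-1]]]'

```text
time: 9.82
tool_pos: [0.4408, -0.3924, 0.0944]
tcp_rot: [2.208, 2.229, 0.0]
wrist_force: [0.5, 0.6, -0.8]
width: 0.432
grip_force: 40.9
```

Call:
jog_arm --increments '[[[0,0,0,0,0,0,-1],[0,0,-0.4,0,0,0,-1],[0,0,-0.9,0,0,0,-1],[0,0,-1,0,0,0,-1],[0,0,-1,0,0,0,-1]]]'

```text
time: 10.23
tool_pos: [0.4387, -0.3907, 0.1922]
tcp_rot: [-2.21, -2.23, 0.0]
wrist_force: [-0.1, -0.6, -1.3]
width: 0.433
grip_force: 40.9
```

Call:
jog_arm --increments '[[[0,0,0,0,0,0,-1],[0,0,0,0,0,0,-1],[0,0,0,0,0,0,-1],[0,0,0,0,0,0,-1],[0,0,0,0,0,0,-1]]]'

```text
time: 10.65
tool_pos: [0.4384, -0.3903, 0.1891]
tcp_rot: [-2.209, -2.229, 0.0]
wrist_force: [0.6, 0.5, -1.5]
width: 0.432
grip_force: 41.0
```

Run:
```python
from h import *
im,d,c=cam("wrist"); s=read_state(); tp=np.array(s["tool_pos"]); print(tp.round(4),yaw(s)); P=cloud(d,c)
R=Ro.from_rotvec(s["tcp_rot"]).as_matrix(); q=(P-tp)@R
t=(q[:,:,2]>.05)&(q[:,:,2]<.068)&(abs(q[:,:,1])<.017)&(d>0)
b=max(blobs(cv2.erode(t.astype(np.uint8),np.ones((3,3))),500),key=np.sum); w=q[b]; print("held",rect(w),w.min(0),w.max(0),np.median(w[:,2]))
```

```text
[ 0.4385 -0.3905  0.1892] 90.51739529485914
held [10.7 -0.  98.6 33.1  0.1] [-0.03864487 -0.01656386  0.05707491] [0.05997164 0.01659238 0.06600589] 0.05974696749390122
```

```bash
python3 -c "
from h import *
plan(491.3,-92.1,160,77,15)"
```

```text
from [ 438.5 -390.5  189.2] 90.5 rows 15 [0.673 0.05  0.065 0.    0.    0.15 ]
```

Call:
jog_arm --increments '[[[0.67,0.05,0.065,0,0,0.15,-1],[0.67,0.05,0.065,0,0,0.15,-1],[0.67,0.05,0.065,0,0,0.15,-1],[0.67,0.05,0.065,0,0,0.15,-1],[0.67,0.05,0.065,0,0,0.15,-1]]]'

```text
time: 11.12
tool_pos: [0.4485, -0.2898, 0.18]
tcp_rot: [-2.297, -2.14, 0.001]
wrist_force: [0.9, 0.2, -1.2]
width: 0.43
grip_force: 41.0
```

Call:
jog_arm --increments '[[[0.67,0.05,0.065,0,0,0.15,-1],[0.67,0.05,0.065,0,0,0.15,-1],[0.67,0.05,0.065,0,0,0.15,-1],[0.67,0.05,0.065,0,0,0.15,-1],[0.67,0.05,0.065,0,0,0.15,-1]]]'

```text
time: 11.53
tool_pos: [0.4661, -0.1905, 0.1704]
tcp_rot: [-2.379, -2.049, 0.001]
wrist_force: [-0.0, 0.7, -1.0]
width: 0.433
grip_force: 41.0
```

Call:
jog_arm --increments '[[[0.67,0.05,0.065,0,0,0.15,-1],[0.67,0.05,0.065,0,0,0.15,-1],[0.67,0.05,0.065,0,0,0.15,-1],[0.67,0.05,0.065,0,0,0.15,-1],[0.67,0.05,0.065,0,0,0.15,-1]]]'

```text
time: 11.95
tool_pos: [0.4915, -0.0932, 0.1607]
tcp_rot: [-2.458, -1.954, 0.002]
wrist_force: [-0.7, -0.4, -1.1]
width: 0.435
grip_force: 41.0
```

Call:
jog_arm --increments '[[[0,0,0,0,0,0,-1],[0,0,0,0,0,0,-1],[0,0,0,0,0,0,-1],[0,0,0,0,0,0,-1],[0,0,0,0,0,0,-1]]]'

```text
time: 12.37
tool_pos: [0.4918, -0.0951, 0.1617]
tcp_rot: [-2.459, -1.955, 0.0]
wrist_force: [0.4, 0.3, -0.3]
width: 0.427
grip_force: 41.0
```

```bash
python3 -c "
from h import *
plan(491.3,-92.1,108,77,5)"
```

```text
from [491.8 -95.1 161.7] 77.0 rows 5 [ 0.018 -0.008  0.358  0.     0.    -0.001]
```

Call:
jog_arm --increments '[[[0.02,-0.01,0.36,0,0,0,-1],[0.02,-0.01,0.36,0,0,0,-1],[0.02,-0.01,0.36,0,0,0,-1],[0.02,-0.01,0.36,0,0,0,-1],[0.02,0,0.36,0,0,0,-1]]]'

```text
time: 12.78
tool_pos: [0.4907, -0.091, 0.106]
tcp_rot: [-2.457, -1.955, 0.002]
wrist_force: [-0.2, -0.3, -1.4]
width: 0.434
grip_force: 41.0
```

Call:
jog_arm --increments '[[[0,0,0,0,0,0,-1],[0,0,0,0,0,0,-1],[0,0,0,0,0,0,-1],[0,0,0,0,0,0,-1],[0,0,0,0,0,0,-1]]]'

```text
time: 13.2
tool_pos: [0.4923, -0.0912, 0.1086]
tcp_rot: [2.457, 1.955, 0.002]
wrist_force: [1.0, -0.6, -1.6]
width: 0.428
grip_force: 40.9
```

Run:
```python
from h import *
s=read_state(); print(np.round(s["tool_pos"],4),yaw(s),s["wrist_force"])
im,d,c=cam("wrist"); cv2.imwrite("pics/t4.png",im)
```

```text
[ 0.4923 -0.0912  0.1086] 77.02129009017392 [ 0.9758761  -0.59765873 -1.61310852]
```

View pics/t4.png

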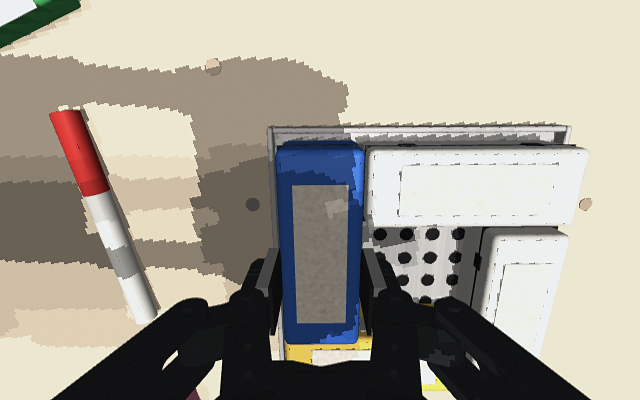

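Blue hangs squarely over its place: rim line at (270,128), white c edge at col 367, yellow below row 345. Lowering.

Call:
jog_arm --increments '[[[0,0,0.1,0,0,0,-1],[0,0,0.1,0,0,0,-1],[0,0,0.1,0,0,0,-1],[0,0,0.06,0,0,0,-1],[0,0,0,0,0,0,-1]]]'

```text
time: 13.67
tool_pos: [0.4917, -0.0911, 0.0982]
tcp_rot: [-2.458, -1.956, 0.001]
wrist_force: [-5.0, 0.9, 10.9]
width: 0.433
grip_force: 42.4
```

Call:
jog_arm --increments '[[[0,0,0.02,0,0,0,-1],[0,0,0,0,0,0,-1],[0,0,0,0,0,0,-1],[0,0,0,0,0,0,-1],[0,0,0,0,0,0,-1]]]'

```text
time: 14.08
tool_pos: [0.4917, -0.0911, 0.0982]
tcp_rot: [-2.458, -1.956, 0.001]
wrist_force: [-5.3, 1.4, 15.8]
width: 0.428
grip_force: 42.8
```

Seated (15 N on the floor at the expected height). Release, lift, verify.

Call:
jog_arm --increments '[[[0,0,-0.04,0,0,0,-1],[0,0,0,0,0,0,1],[0,0,0,0,0,0,1],[0,0,0,0,0,0,1],[0,0,0,0,0,0,1]]]'

```text
time: 14.5
tool_pos: [0.4914, -0.0911, 0.0973]
tcp_rot: [-2.458, -1.956, 0.0]
wrist_force: [0.2, -0.4, -0.4]
width: 0.971
grip_force: 0.0
```

Call:
jog_arm --increments '[[[0,0,0,0,0,0,1],[0,0,-0.5,0,0,0,1],[0,0,-1,0,0,0,1],[0,0,-1,0,0,0,1],[0,0,-1,0,0,0,1]]]'

```text
time: 14.92
tool_pos: [0.491, -0.091, 0.2031]
tcp_rot: [-2.457, -1.955, 0.002]
wrist_force: [0.5, -0.2, 0.1]
width: 1.0
grip_force: 0.0
```

Call:
jog_arm --increments '[[[0,0,-0.7,0,0,0,1],[0,0,-0.7,0,0,0,1],[0,0,-0.5,0,0,0,1],[0,0,-0.3,0,0,0,1],[0,0,0,0,0,0,1]]]'

```text
time: 15.33
tool_pos: [0.4928, -0.0914, 0.2709]
tcp_rot: [2.456, 1.954, 0.004]
wrist_force: [-0.3, -0.4, 0.3]
width: 1.001
grip_force: 0.0
```

Run:
```python
from h import *
im,d,c=cam("wrist"); s=read_state(); print(np.round(s["tool_pos"],4),yaw(s)); P=cloud(d,c)
t=(P[:,:,2]>0.032)&(P[:,:,2]<0.046)
for b in blobs(cv2.erode(t.astype(np.uint8),np.ones((3,3))),1500):
    A=np.c_[P[b][:,:2],np.ones(b.sum())]; k=np.linalg.lstsq(A,P[b][:,2],rcond=None)[0]
    print("lid",b.sum(),[x.mean().round() for x in np.nonzero(b)],rect(P[b]),np.median(P[b][:,2]).round(4),"slope",k[:2].round(3),im[b].mean(0).round())
# knob and oven from top and scene
for n in ("top","scene"):
    im,d,c=cam(n); P=cloud(d,c); cv2.imwrite(f"pics/k_{n}.png",im)
    t=(P[:,:,2]>.165)&(P[:,:,2]<.21)&(P[:,:,0]>.36)&(P[:,:,0]<.48)&(P[:,:,1]>.2)&(P[:,:,1]<.32)
    q=P[t]; print(n,len(q),q.mean(0).round(4),q.min(0).round(4),q.max(0).round(4))
    A=np.c_[2*q,np.ones(len(q))]; x=np.linalg.lstsq(A,(q**2).sum(1),rcond=None)[0]; print("sphere",x[:3].round(4),np.sqrt(x[3]+x[:3]@x[:3]).round(4))
    t=(P[:,:,2]>.138)&(P[:,:,2]<.150)&(P[:,:,0]>.36)&(P[:,:,0]<.75)&(P[:,:,1]>.08)&(P[:,:,1]<.5)
    print("hatch",t.sum(),rect(P[t]),np.median(P[t][:,2]))
```

```text
[ 0.492  -0.0912  0.2693] 77.01720008987947
lid 3483 [np.float64(170.0), np.float64(318.0)] [495.  -80.8  97.   36.2  77.6] 0.0386 slope [-0.001 -0.001] [117.  92.  80.]
lid 3709 [np.float64(142.0), np.float64(393.0)] [571.1 -68.5  97.   35.4 -13. ] 0.0385 slope [-0.001 -0.004] [189. 192. 189.]
lid 3033 [np.float64(212.0), np.float64(420.0)] [ 586.1 -146.4   98.    36.4   77.2] 0.0385 slope [ 0.011 -0.004] [193. 196. 192.]
lid 2857 [np.float64(240.0), np.float64(348.0)] [ 508.4 -158.5   96.6   36.6  -13.1] 0.0385 slope [-0.004 -0.019] [132. 185. 190.]
top 177 [0.4321 0.2615 0.192 ] [0.4163 0.2475 0.1743] [0.4485 0.2824 0.202 ]
sphere [0.4325 0.2647 0.1836] 0.0156
hatch 13468 [536.9 273.1 326.5 259.1 -85.7] 0.1443602611872008
scene 214 [0.4406 0.2642 0.1911] [0.4207 0.2456 0.1743] [0.4526 0.2785 0.1999]
sphere [0.4358 0.262  0.1829] 0.016
hatch 17607 [539.6 269.6 326.2 258.5 -85.7] 0.14488727245834898
```

Run:
```python
from h import *
s=read_state(); r=plan(434,263,300,184.3,20)
p=np.array(s["tool_pos"][:2])*1000; a=yaw(s)
for k in range(20):
    w=np.exp(1j*np.radians(a))*(r[0]-1j*r[1])*30; p=p+[w.real,w.imag]; a-=r[5]*6
    if k%3==1: print(p.round(),round(a),np.hypot(*p).round())
```

```text
from [490.9 -91.  267.3] 77.0 rows 20 [ 0.608  0.335 -0.055  0.     0.    -0.894]
[517. -59.] 88 520.0
[544.  -3.] 104 544.0
[555.  59.] 120 558.0
[548. 121.] 136 561.0
[524. 178.] 152 553.0
[485. 227.] 168 535.0
[434. 263.] 184 507.0
```

Call:
jog_arm --increments '[[[0.61,0.335,-0.055,0,0,-0.895,1],[0.61,0.335,-0.055,0,0,-0.895,1],[0.61,0.335,-0.055,0,0,-0.895,1],[0.61,0.335,-0.055,0,0,-0.895,1],[0.61,0.335,-0.055,0,0,-0.895,1]]]'

```text
time: 15.9
tool_pos: [0.5446, -0.0017, 0.2747]
tcp_rot: [-1.93, -2.475, 0.003]
wrist_force: [1.1, -1.5, 0.9]
width: 0.999
grip_force: 0.0
```

Call:
jog_arm --increments '[[[0.61,0.335,-0.055,0,0,-0.895,1],[0.61,0.335,-0.055,0,0,-0.895,1],[0.61,0.335,-0.055,0,0,-0.895,1],[0.61,0.335,-0.055,0,0,-0.895,1],[0.61,0.335,-0.055,0,0,-0.895,1]]]'

```text
time: 16.32
tool_pos: [0.5518, 0.1017, 0.2828]
tcp_rot: [-1.302, -2.856, 0.003]
wrist_force: [-0.6, 0.3, -0.6]
width: 1.001
grip_force: 0.0
```

Call:
jog_arm --increments '[[[0.61,0.335,-0.055,0,0,-0.895,1],[0.61,0.335,-0.055,0,0,-0.895,1],[0.61,0.335,-0.055,0,0,-0.895,1],[0.61,0.335,-0.055,0,0,-0.895,1],[0.61,0.335,-0.055,0,0,-0.895,1]]]'

```text
time: 16.73
tool_pos: [0.5114, 0.197, 0.2911]
tcp_rot: [-0.603, -3.08, 0.003]
wrist_force: [0.2, -0.5, -0.2]
width: 1.0
grip_force: 0.0
```

Call:
jog_arm --increments '[[[0.61,0.335,-0.055,0,0,-0.895,1],[0.61,0.335,-0.055,0,0,-0.895,1],[0.61,0.335,-0.055,0,0,-0.895,1],[0.61,0.335,-0.055,0,0,-0.895,1],[0.61,0.335,-0.055,0,0,-0.895,1]]]'

```text
time: 17.15
tool_pos: [0.4324, 0.2638, 0.2995]
tcp_rot: [0.128, -3.136, 0.002]
wrist_force: [-0.9, 0.1, 0.0]
width: 1.002
grip_force: 0.0
```

Call:
jog_arm --increments '[[[0,0,0,0,0,0,1],[0,0,0,0,0,0,1],[0,0,0,0,0,0,1],[0,0,0,0,0,0,1],[0,0,0,0,0,0,1]]]'

```text
time: 17.57
tool_pos: [0.4343, 0.2629, 0.3011]
tcp_rot: [0.118, -3.139, 0.001]
wrist_force: [-0.5, 0.4, -0.3]
width: 1.0
grip_force: 0.0
```

Run:
```python
from h import *
im,d,c=cam("wrist"); s=read_state(); print(np.round(s["tool_pos"],4),yaw(s)); P=cloud(d,c)
cv2.imwrite("pics/k1.png",im)
t=(P[:,:,2]>.178)&(P[:,:,2]<.204)&(P[:,:,0]>.39)&(P[:,:,0]<.48)&(P[:,:,1]>.21)&(P[:,:,1]<.32)&(d>0)
b=max(blobs(t,50),key=np.sum); q=P[b]; print(len(q),q.mean(0).round(4),q.min(0).round(4),q.max(0).round(4))
A=np.c_[2*q,np.ones(len(q))]; x=np.linalg.lstsq(A,(q**2).sum(1),rcond=None)[0]; print("sphere",x[:3].round(4),np.sqrt(x[3]+x[:3]@x[:3]).round(4))
```

```text
[0.4343 0.2629 0.3013] -175.6759540116011
2140 [0.4303 0.2629 0.1924] [0.4177 0.2466 0.178 ] [0.4495 0.2794 0.1995]
sphere [0.4346 0.2632 0.1818] 0.0166
```

View pics/k1.png

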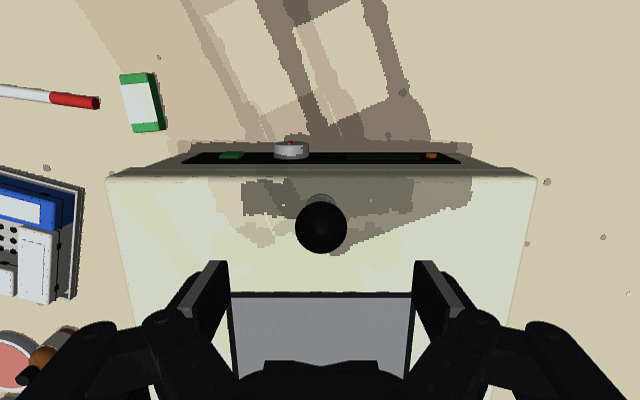

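Call:
jog_arm --increments '[[[0,0,0.45,0,0,0,1],[0,0,0.45,0,0,0,1],[0,0,0.45,0,0,0,1],[0,0,0.45,0,0,0,1],[0,0,0.43,0,0,0,1]]]'

```text
time: 18.03
tool_pos: [0.4342, 0.263, 0.234]
tcp_rot: [0.119, -3.139, 0.0]
wrist_force: [-0.2, 0.1, 0.3]
width: 1.001
grip_force: 0.0
```

Call:
jog_arm --increments '[[[0,0,0,0,0,0,-1],[0,0,0,0,0,0,-1],[0,0,0,0,0,0,-1],[0,0,0,0,0,0,-1],[0,0,0,0,0,0,-1]]]' --force 40

```text
time: 18.45
tool_pos: [0.4346, 0.263, 0.2362]
tcp_rot: [-0.121, 3.137, -0.002]
wrist_force: [0.0, -4.7, 3.2]
width: 0.374
grip_force: 39.3
```

Call:
jog_arm --increments '[[[0,0,0,0,0,0,-1],[0,0,0,0,0,0,-1],[0,0,0,0,0,0,-1],[0,0,0,0,0,0,-1],[0,0,0,0,0,0,-1]]]'

```text
time: 18.87
tool_pos: [0.4345, 0.263, 0.2361]
tcp_rot: [-0.121, 3.137, -0.001]
wrist_force: [0.8, -4.9, 5.8]
width: 0.372
grip_force: 39.4
```

Run:
```python
from h import *
s=read_state(); p=np.array(s["tool_pos"])*1000; print(p.round(1),yaw(s),s["grip_force"])
# knob offset at angle th in radial coordinate: forward shift along oven x (tool -x), and up
R=np.hypot(238,58); a0=np.arctan2(58,238)
for t in np.arange(0,.85,.05): print(round(t,2),"back %.1f up %.1f"%(238-R*np.cos(a0+t),R*np.sin(a0+t)-58))
```

```text
[434.5 263.  236.1] -175.57161521012551 39.40790891647339
0.0 back 0.0 up 0.0
0.05 back 3.2 up 11.8
0.1 back 7.0 up 23.5
0.15 back 11.3 up 34.9
0.2 back 16.3 up 46.1
0.25 back 21.7 up 57.1
0.3 back 27.8 up 67.7
0.35 back 34.3 up 78.1
0.4 back 41.4 up 88.1
0.45 back 48.9 up 97.7
0.5 back 56.9 up 107.0
0.55 back 65.4 up 115.8
0.6 back 74.3 up 124.3
0.65 back 83.6 up 132.2
0.7 back 93.3 up 139.7
0.75 back 103.4 up 146.7
0.8 back 113.8 up 153.1
```

Call:
jog_arm --increments '[[[-0.05,0,-0.2,0,0,0,-1],[-0.055,0,-0.195,0,0,0,-1],[-0.06,0,-0.195,0,0,0,-1],[-0.065,0,-0.195,0,0,0,-1],[-0.07,0,-0.19,0,0,0,-1]]]'

```text
time: 19.28
tool_pos: [0.4429, 0.2636, 0.2636]
tcp_rot: [0.121, -3.139, 0.002]
wrist_force: [4.0, -3.3, -4.1]
width: 0.374
grip_force: 40.0
```

Call:
jog_arm --increments '[[[-0.075,0,-0.19,0,0,0,-1],[-0.08,0,-0.19,0,0,0,-1],[-0.085,0,-0.185,0,0,0,-1],[-0.09,0,-0.185,0,0,0,-1],[-0.09,0,-0.18,0,0,0,-1]]]'

```text
time: 19.7
tool_pos: [0.4551, 0.2646, 0.2919]
tcp_rot: [0.121, -3.138, 0.002]
wrist_force: [1.8, -5.5, -4.7]
width: 0.376
grip_force: 40.0
```

```bash
cat >> h.py <<'E'
def hatch():
    im,d,c=cam("scene"); P=cloud(d,c); a=np.radians(4.3); ex=np.array([np.cos(a),np.sin(a)])
    K=np.array([.4346,.2632]); u=(P[:,:,:2]-K)@ex; v=(P[:,:,:2]-K)@np.array([-ex[1],ex[0]])
    t=(u>-.02)&(u<.22)&(abs(v)>.05)&(abs(v)<.15)&(P[:,:,2]>.15)&(P[:,:,2]<.40)&(d>0)
    k=np.polyfit(u[t],P[:,:,2][t],1); r=np.abs(np.polyval(k,u[t])-P[:,:,2][t]); g=r<.01
    k=np.polyfit(u[t][g],P[:,:,2][t][g],1)
    s=read_state(); p=np.array(s["tool_pos"]); R=Ro.from_rotvec(s["tcp_rot"]).as_matrix(); 
    q=p-np.array([.4345,.263,.2361]); th=np.arctan2(.058+q[2],.238-q[:2]@ex)-np.arctan2(.058,.238)
    print("hatch from plane",-np.arctan(k[0]).round(3),g.sum(),t.sum(),"from tool",th.round(3),p.round(4),np.round(s["wrist_force"],1),"grip",s["grip_force"],s["width"],"tilt",R[2].round(3))
E
python3 -c "
from h import *
hatch()"
```

```text
hatch from plane 0.236 11303 11967 from tool 0.25 [0.4558 0.2646 0.2933] [ 0.4 -6.3 -2.5] grip 40.10182499885559 0.3762999614669744 tilt [ 0.    -0.001 -1.   ]
```

Tracking well; continue to 0.625.

Call:
jog_arm --increments '[[[-0.1,0,-0.18,0,0,0,-1],[-0.1,0,-0.175,0,0,0,-1],[-0.105,0,-0.175,0,0,0,-1],[-0.11,0,-0.17,0,0,0,-1],[-0.115,0,-0.17,0,0,0,-1]]]'

```text
time: 20.17
tool_pos: [0.4711, 0.2658, 0.3182]
tcp_rot: [0.121, -3.138, 0.002]
wrist_force: [0.9, -3.9, -3.9]
width: 0.368
grip_force: 40.2
```

Call:
jog_arm --increments '[[[-0.12,0,-0.165,0,0,0,-1],[-0.125,0,-0.16,0,0,0,-1],[-0.125,0,-0.16,0,0,0,-1],[-0.13,0,-0.155,0,0,0,-1],[-0.135,0,-0.155,0,0,0,-1]]]'

```text
time: 20.58
tool_pos: [0.4903, 0.2672, 0.3421]
tcp_rot: [0.121, -3.138, 0.002]
wrist_force: [1.5, -6.1, -4.6]
width: 0.373
grip_force: 40.0
```

Call:
jog_arm --increments '[[[-0.14,0,-0.15,0,0,0,-1],[-0.145,0,-0.145,0,0,0,-1],[-0.15,0,-0.14,0,0,0,-1],[-0.15,0,-0.14,0,0,0,-1],[-0.155,0,-0.13,0,0,0,-1]]]'

```text
time: 21.0
tool_pos: [0.5124, 0.2689, 0.3635]
tcp_rot: [0.121, -3.138, 0.002]
wrist_force: [0.6, -6.1, -1.8]
width: 0.369
grip_force: 40.0
```

```bash
python3 -c "
from h import *
hatch()"
```

```text
hatch from plane 0.606 12123 12917 from tool 0.627 [0.5136 0.269  0.3646] [ 2.5 -5.5 -2.2] grip 40.4514080286026 0.37125706219517435 tilt [-0.002 -0.001 -1.   ]
```

Call:
jog_arm --increments '[[[-0.155,0,-0.13,0,0,0,-1],[-0.16,0,-0.125,0,0,0,-1],[-0.165,0,-0.125,0,0,0,-1],[-0.17,0,-0.12,0,0,0,-1],[-0.17,0,-0.115,0,0,0,-1]]]'

```text
time: 21.47
tool_pos: [0.5371, 0.2708, 0.382]
tcp_rot: [0.121, -3.139, 0.002]
wrist_force: [1.9, -6.4, -2.8]
width: 0.371
grip_force: 41.0
```

Call:
jog_arm --increments '[[[-0.17,0,-0.11,0,0,0,-1],[-0.17,0,-0.11,0,0,0,-1],[0,0,0,0,0,0,-1],[0,0,0,0,0,0,-1],[0,0,0,0,0,0,-1]]]'

```text
time: 21.88
tool_pos: [0.5474, 0.2716, 0.3886]
tcp_rot: [-0.121, 3.139, -0.002]
wrist_force: [1.1, -5.5, -2.5]
width: 0.37
grip_force: 41.0
```

```bash
python3 -c "
from h import *
hatch();hatch()"
```

```text
hatch from plane 0.775 12136 12437 from tool 0.796 [0.5474 0.2715 0.3885] [ 1.5 -5.7 -2.5] grip 40.96405327320099 0.3729033368730605 tilt [-0.    -0.001 -1.   ]
hatch from plane 0.775 12128 12421 from tool 0.796 [0.5474 0.2715 0.3885] [ 1.3 -5.7 -2.1] grip 40.963327288627625 0.3736293529347028 tilt [-0.    -0.001 -1.   ]
```

Call:
jog_arm --increments '[[[0.17,0,0.11,0,0,0,-1],[0.17,0,0.11,0,0,0,-1],[0.17,0,0.115,0,0,0,-1],[0.17,0,0.12,0,0,0,-1],[0.165,0,0.125,0,0,0,-1]]]'

```text
time: 22.4
tool_pos: [0.5224, 0.2697, 0.371]
tcp_rot: [-0.121, 3.137, -0.001]
wrist_force: [4.1, -5.3, -3.8]
width: 0.369
grip_force: 40.8
```

Call:
jog_arm --increments '[[[0.16,0,0.125,0,0,0,-1],[0.155,0,0.13,0,0,0,-1],[0,0,0,0,0,0,-1],[0,0,0,0,0,0,-1],[0,0,0,0,0,0,-1]]]'

```text
time: 22.82
tool_pos: [0.5131, 0.269, 0.3635]
tcp_rot: [-0.121, 3.137, -0.002]
wrist_force: [4.3, -5.9, -3.9]
width: 0.372
grip_force: 40.9
```

Call:
jog_arm --increments '[[[0,0,0,0,0,0,-1],[0,0,0,0,0,0,-1],[0,0,0,0,0,0,-1],[0,0,0,0,0,0,-1],[0,0,0,0,0,0,-1]]]'

```text
time: 23.23
tool_pos: [0.5132, 0.269, 0.3636]
tcp_rot: [-0.121, 3.137, -0.001]
wrist_force: [3.8, -5.4, -3.1]
width: 0.375
grip_force: 40.9
```

Run:
```python
from h import *
hatch();hatch()
im,d,c=cam("top"); P=cloud(d,c)
t=(P[:,:,2]>0.030)&(P[:,:,2]<0.046)&(P[:,:,0]>.4)&(P[:,:,0]<.65)&(P[:,:,1]<0)&(P[:,:,1]>-.22)
for b in blobs(t,100): print("lid",b.sum(),rect(P[b]),np.median(P[b][:,2]).round(4))
cv2.imwrite("pics/end.png",im)
```

```text
hatch from plane 0.606 12107 12911 from tool 0.623 [0.5132 0.269  0.3636] [ 3.1 -5.8 -3.6] grip 40.89543342590332 0.3735809847755396 tilt [-0.002 -0.001 -1.   ]
hatch from plane 0.607 12029 12891 from tool 0.623 [0.5132 0.269  0.3636] [ 2.5 -5.3 -3.5] grip 40.895808935165405 0.37173851983580153 tilt [-0.002 -0.001 -1.   ]
lid 506 [569.  -66.7  99.1  39.  -13.4] 0.038
lid 503 [ 584.3 -144.5   99.4   39.5   77.8] 0.038
lid 515 [ 505.7 -156.9   99.7   38.6  -13. ] 0.0378
lid 521 [492.8 -79.1  99.8  38.5  77.4] 0.0379
```

View pics/end.png

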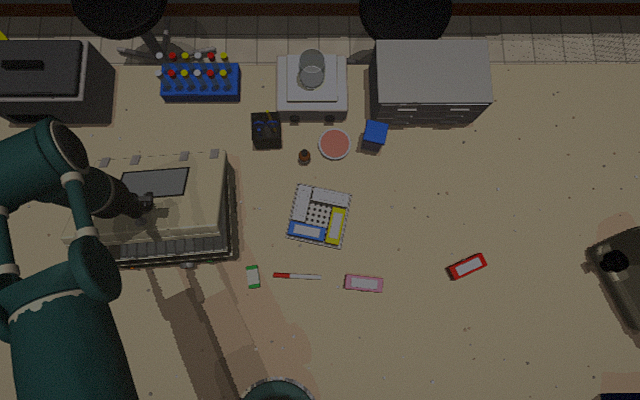

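The picture shows the pinwheel complete around (319,216), the bystanders where they were, and the hatch held at about 0.61 rad. Handing in.

```bash
python3 -c "
from workcell import bot
print(bot.finish_job())"
```

```text
the job is handed in; nothing more can be done
None
```

I handed the job in at about 23 s: the yellow and blue boxes lie flat in their free places, completing the pinwheel. The hatch went past balance to about 0.78 rad and is now held steady at about 0.61 rad, about 5 degrees below balance; the hand-in returned no verdict.

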